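# Return two mounted samples to their labelled rack slots

### The job

The red and the green metal sample are still out on the worktop: put each one back in its own slot of the storage rack, the one whose label has the sample's colour and mark. Set them down gently, not dropped, polished face up and flat on the slot floor, and leave the samples already stored and everything else where they are.

Things in the scene. Friction and masses are not known exactly. Their poses are not given: they have to be found in the camera images.
- rack: Wooden storage rack, fixed, 98 x 340 x 10 mm board with low aluminium end rails (tops 18 mm above the worktop), lying flat on the worktop with four white slot inserts side by side on it. Origin on the worktop under the line of slot centres, half way along; its y axis runs along the row of slots, its x axis from the label side (nearer the robot) to the back. The inserts are 80 mm apart along y; which insert is where differs each time.
- sample_red: Mounted metal sample: short upright dark red moulded cylinder, 30 mm diameter, 16 mm high, about 30 g, with a round bright metal face showing on top. Origin at the centre of its underside; z up out of the polished face. Starts loose on the worktop in front of the rack.
- sample_green: Mounted metal sample: short upright dark green moulded cylinder, 30 mm diameter, 18 mm high, about 30 g, with a square bright metal face showing on top. Origin at the centre of its underside; z up out of the polished face. Starts loose on the worktop in front of the rack.
- sample_brown: Mounted metal sample: short upright olive brown moulded cylinder, 30 mm diameter, 16 mm high, about 30 g, with an oblong bright metal face showing on top. Origin at the centre of its underside; z up out of the polished face. Already stored in its own slot; leave it there.
- sample_black: Mounted metal sample: short upright black moulded cylinder, 30 mm diameter, 16 mm high, about 30 g, with an oblong bright metal face showing on top. Origin at the centre of its underside; z up out of the polished face. Already stored in its own slot; leave it there.
- slot_red (a point): Centre of the slot floor of the insert labelled dark red: its label is a plate in dark red (22 x 60 mm) with a round bright mark, on the side of the slot nearer the robot, centred 41 mm from the slot centre along -x. The slot is a flat-floored square recess 44 x 44 mm, open at the top, with a wall 5 mm thick that stands 4 mm above its floor; the label's top is 3 mm above the floor. The floor is 14 mm above the worktop. Axes parallel to the rack's.
- slot_green (a point): Centre of the slot floor of the insert labelled dark green: its label is a plate in dark green (22 x 60 mm) with a square bright mark, on the side of the slot nearer the robot, centred 41 mm from the slot centre along -x. The slot is a flat-floored square recess 44 x 44 mm, open at the top, with a wall 5 mm thick that stands 4 mm above its floor; the label's top is 3 mm above the floor. The floor is 14 mm above the worktop. Axes parallel to the rack's.
- slot_brown (a point): Centre of the slot floor of the insert labelled olive brown: its label is a plate in olive brown (22 x 60 mm) with an oblong bright mark, on the side of the slot nearer the robot, centred 41 mm from the slot centre along -x. The slot is a flat-floored square recess 44 x 44 mm, open at the top, with a wall 5 mm thick that stands 4 mm above its floor; the label's top is 3 mm above the floor. The floor is 14 mm above the worktop. Axes parallel to the rack's.
- slot_black (a point): Centre of the slot floor of the insert labelled black: its label is a plate in black (22 x 60 mm) with an oblong bright mark, on the side of the slot nearer the robot, centred 41 mm from the slot centre along -x. The slot is a flat-floored square recess 44 x 44 mm, open at the top, with a wall 5 mm thick that stands 4 mm above its floor; the label's top is 3 mm above the floor. The floor is 14 mm above the worktop. Axes parallel to the rack's.
- tweezers: Bystander: steel tweezers 128 mm long lying behind the rack. Origin at the centre of the underside.
- loupe: Bystander: black loupe, 33 mm diameter, 35 mm high, at the front left. Origin at the centre of the underside.
- slide_box: Bystander: wooden slide box 63 x 91 x 36 mm behind the rack. Origin at the centre of the underside.
- mug: Bystander: white dotted mug, 93 mm high, behind the rack. Origin at the centre of the underside.
- wash_bottle: Bystander: white wash bottle with red cap, 171 mm high, behind the rack on the right. Origin at the centre of the underside.
- round_slug: Bystander: dark round steel slug, 27 mm diameter, 27 mm high, at the front right. Origin at the centre of the underside.
- microscope: Obstacle: grey microscope on the left with a round black stage, fixed, 333 x 252 mm and 371 mm high, origin on the worktop near the middle of its foot, its nearest side about 0.28 m left of the robot's centre line; keep the arm clear of it when swinging in from the left. (A tall pale green hardness tester, also fixed, stands on the right from about 0.38 m right of the centre line.)

How it is judged:
At the end, for the whole second after the job is handed in: Each of the four samples stands in the slot of its own label: centre within 8.5 mm of the slot centre along both slot directions, underside within 2.5 mm of the slot floor, upright within 0.08 rad with the polished face up, at rest (x of sample_red in the frame of slot_red between -0.0085 and 0.0085 m and y of sample_red in the frame of slot_red between -0.0085 and 0.0085 m and z of sample_red in the frame of slot_red between -0.0025 and 0.0025 m and angle between each of sample_red, sample_green, sample_brown, sample_black's own z axis and vertical below 0.08 rad and linear speed of each of sample_red, sample_green, sample_brown, sample_black below 0.02 m/s and x of sample_green in the frame of slot_green between -0.0085 and 0.0085 m and y of sample_green in the frame of slot_green between -0.0085 and 0.0085 m and z of sample_green in the frame of slot_green between -0.0025 and 0.0025 m and x of sample_brown in the frame of slot_brown between -0.0085 and 0.0085 m and y of sample_brown in the frame of slot_brown between -0.0085 and 0.0085 m and z of sample_brown in the frame of slot_brown between -0.0025 and 0.0025 m and x of sample_black in the frame of slot_black between -0.0085 and 0.0085 m and y of sample_black in the frame of slot_black between -0.0085 and 0.0085 m and z of sample_black in the frame of slot_black between -0.0025 and 0.0025 m); the robot touches nothing.
It fails at once if the red sample is dropped: it falls free by more than about 2 cm (linear speed of sample_red above 0.6 m/s and contact force between the fingers and sample_red below 0.05 N).
It fails at once if the green sample is dropped: it falls free by more than about 2 cm (linear speed of sample_green above 0.6 m/s and contact force between the fingers and sample_green below 0.05 N).
It fails at once if a stored sample (brown or black) is shoved more than 15 mm or lifted out (distance of any of sample_brown, sample_black from where it was at the start of the episode above 0.015 m).
It fails at once if a bystander is pushed more than 30 mm or knocked over (distance of any of tweezers, loupe, slide_box, mug, wash_bottle, round_slug from where it was at the start of the episode above 0.03 m or angle between any of loupe, slide_box, mug, wash_bottle, round_slug's own z axis and vertical above 0.4 rad).
It also fails if it takes over 54 s, if anything falls off the work surface, if the arm or the gripper's body presses on something with over 40 N, if the wrist force passes 120 N, or if a joint passes its speed limit or range.

### The arm

A 7-joint arm with a two-finger parallel gripper is mounted at the origin on a cart in front of the work surface, level with it; the furniture and walls round the work are solid. World frame = base frame: x ahead of the robot, y to its left, z up, the work surface at z = 0. Lengths are in m, angles in rad, forces in N, time in s.
With the tool pointing down it reaches from about 0.425 to 1.025 m from the base axis. Payload 9.4 kg.
Tool frame: the origin (TCP) lies midway between the tips of the shut fingers; the grasp point (between the pads) lies behind it (arm.pinch_z is the z of the grasp point in the tool frame, in m); z points along the fingers, y is the line along which they close (so a half turn about z gives the same grasp; the last joint's range is limited). The gripper opens to 93 mm and grips with 3 to 60 N. Pads are 15 mm wide; open, the fingers measure 128 mm over their backs; the gripper's body (75 mm by 188 mm) begins 65 mm behind the grasp point.
Start: joints at [-1.391, 0.599, -0.003, 1.599, 0.002, 0.943, -0.08], TCP at [0.184, 0.701, 0.219] pointing down, gripper open.
Joint ranges: [-2.57, 2.57], [-0.35, 1.97], [-1.29, 1.29], [0.11, 2.56], [-1.05, 4.19], [0.11, 1.86], [-2.63, 2.63]. Speed limits (rad/s): [2.22, 2.22, 3.01, 3.01, 3.14, 3.14, 3.14].

### API

Orientations are given as a rotation vector (axis times angle).
In Python, from station import status, vision, arm gives the robot as it stands.
- The arm moves only by the tool servo_tool, never from a script. Its arguments are lists of equal length, an entry for each row: "slide": the shift along the tool's x, y, z in mm, a list of three; "spin": the turn about the tool's z in rad. In form: {"slide": [[tx, ty, tz], ...], "spin": [spin, ...]}. A call has exactly 8 rows; each row shifts and turns the commanded pose from where the row before left it, along the tool's axes as they then stand; what a row does not reach is not made up. A row lasts 1/10 s, in which the tool goes at most 50 mm and 8.59 degrees, less where a joint would pass 70% of its speed; a pose out of reach is approached as far as the arm can. A call with a gripper value outside its range is refused whole. "fingers" is the finger opening in mm, from 0 to 93, set as the call begins (left out, the last holds). The fingers move at their own pace and stop on an object; "grip_force" is the grip in N (left out, the last holds). Time passes only in rows, so rows that do not move let the fingers close, or fill a call up. It gives the time, the measured TCP pose, the force, the opening and the grip force at its end, in the units of the state.
- status.state(): the state, without advancing time (a new reading comes with each control period).
- vision.grab_frame(name): name is "scene" or "top" or "wrist"; returns a dict with "image" (420x560x3 uint8, red, green, blue), "camera_matrix" (3x3 intrinsics, pixels), "dist" ([k1, k2, p1, p2, k3] as OpenCV has them; the pictures are not rectified), "R" (3x3) and "t" (3): a world point X has camera coordinates R X + t; the wrist camera has in their place "T_tool_cam" (4x4, takes a point from camera to tool coordinates, whose origin is the TCP and whose axes are the flange's). Camera axes: x right, y down, z forward; pixel columns grow to the right and rows downward; lengths in m; the calibration is good to about 2 mm. A picture is of the moment at which its call begins: read the wrist's pose just before it. There is no depth.
- arm.sign_off(): hands the job in; it is judged then, once.
The state is a dict: "t": time; "qpos": joint angles; "joint_velocities": joint speeds; "tau": joint torques, N m; "tcp_pos": TCP position; "tcp_rot": TCP orientation; "force": force on the tool from outside, world axes, zero at the start; "ft_torque": the same for the moment, N m; "opening": finger opening in m; "finger_force": force on a finger pad.
Only numpy, scipy, OpenCV 4.12 (cv2) and the standard library are available. Lean on these libraries where they do the work, as an engineer would, in place of code of your own. Each camera call takes 0.05 s, during which the arm holds its last target. There are 200 camera calls.

## Working session

There is one attempt and no reset: what is moved stays moved. The work goes in short steps, Python scripts to look and compute and a tool call to move; the robot and the scene stay as the last step left them, time stands still between calls to the robot, and variables do not carry over. Pictures are saved under pics/ and viewed, at most 10 in all, crops included, and the job is handed in when it is done.

Besides the shell and the picture viewer there is one more tool, called after "Request:" by a JSON object that holds its "method" and its "body". servo_tool: Moves the arm, as the interface text tells. Its arguments: {"type":"object","properties":{"slide":{"type":"array"},"spin":{"type":"array"},"fingers":{"type":"number"},"grip_force":{"type":"number"}},"required":["slide","spin"]}

```bash
mkdir -p pics
cat > h.py <<'E'
import numpy as np, cv2
from scipy.spatial.transform import Rotation as Ro
from station import status, vision, arm
def grab(name,fn=None):
    s=status.state(); f=vision.grab_frame(name)
    if fn: cv2.imwrite('pics/'+fn,f['image'][:,:,::-1])
    if 'R' in f: R,t=np.array(f['R']),np.array(f['t'])
    else:
        T=np.eye(4);T[:3,:3]=Ro.from_rotvec(s['tcp_rot']).as_matrix();T[:3,3]=s['tcp_pos']
        M=np.linalg.inv(T@np.array(f['T_tool_cam'])); R,t=M[:3,:3],M[:3,3]
    return f['image'],np.array(f['camera_matrix']),np.array(f['dist']),R,t
def ray(px,c,z):
    n=cv2.undistortPoints(np.array(px,float).reshape(-1,1,2),c[1],c[2]).reshape(-1,2)
    d=np.c_[n,np.ones(len(n))]@c[3]; o=-c[3].T@c[4]
    return o+d*((z-o[2])/d[:,2])[:,None]
E
python3 - <<'E'
from h import *
s=status.state(); print({k:np.round(v,3) for k,v in s.items()}, arm.pinch_z)
for n in('top','scene'):
    c=grab(n,n+'0.png'); print(n,-c[3].T@c[4])
E
```

```text
{'t': np.float64(0.0), 'qpos': array([-1.391,  0.6  , -0.003,  1.6  ,  0.002,  0.943, -0.08 ]), 'joint_velocities': array([-0.   ,  0.   ,  0.001, -0.   , -0.   ,  0.001,  0.001]), 'tau': array([ 1.0000e-03, -7.6508e+01,  1.4980e+00, -2.5234e+01, -5.2000e-02,
        1.7000e-02,  0.0000e+00]), 'tcp_pos': array([0.184, 0.701, 0.218]), 'tcp_rot': array([-4.020e-01, -3.116e+00,  2.000e-03]), 'force': array([0.005, 0.73 , 0.365]), 'ft_torque': array([ 0.003,  0.032, -0.009]), 'finger_force': np.float64(0.0), 'opening': np.float64(0.093)} -0.0188
top [0.3079452  0.02755781 1.64129496]
scene [ 0.20240605 -0.60319438  0.82142123]
```

View pics/top0.png

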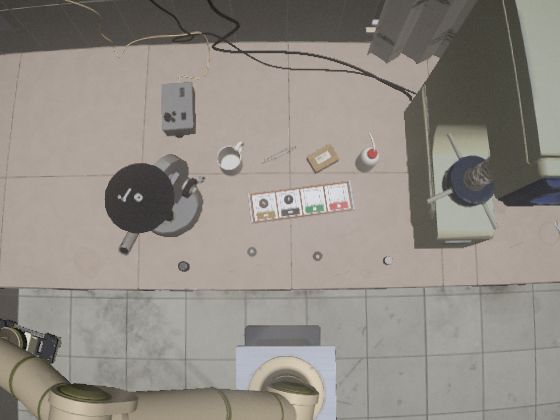

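View pics/scene0.png

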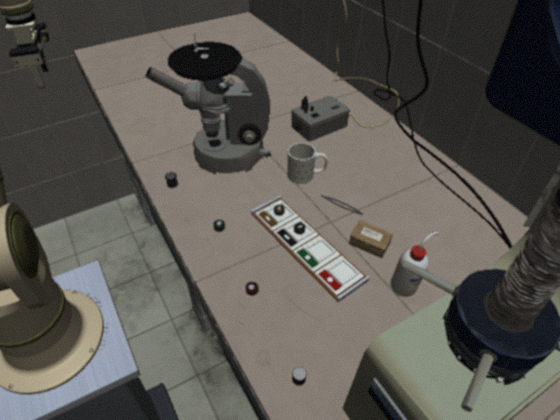

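The top view shows the green sample at (252,252), red at (318,256), and the rack slots from left to right as brown (264,204), black (289,199), green (313,196), red (338,193). The scene view agrees with this.

Run:
```python
from h import *
c=grab('top')
def cc(u,v,z): return np.round(ray([[u,v]],c,z)[0],4)
print('green',cc(252,252,.018),'red',cc(318,256,.016))
print('slots',[cc(u,v,.018) for u,v in((264,204),(289,199),(315,198),(338,193))])
print('rack corners',[cc(*p,.015) for p in((249,190),(352,182),(354,209),(252,222))])
print('micro',cc(128,250,.27),cc(172,236,.0),cc(200,205,0),cc(203,180,.15), cc(140,231,.37))
print('loupe',cc(183,266,.035),'slug',cc(388,260,.027))
```

```text
green [0.4512 0.1046 0.018 ] red [ 0.4367 -0.1073  0.016 ]
slots [array([0.6076, 0.0654, 0.018 ]), array([ 0.6235, -0.0162,  0.018 ]), array([ 0.6262, -0.1013,  0.018 ]), array([ 0.6424, -0.1773,  0.018 ])]
rack corners [array([0.6553, 0.1146, 0.015 ]), array([ 0.6799, -0.2254,  0.015 ]), array([ 0.5893, -0.2288,  0.015 ]), array([0.5491, 0.1047, 0.015 ])]
micro [0.4354 0.4353 0.27  ] [0.5066 0.3687 0.    ] [0.6093 0.2776 0.    ] [0.6587 0.2471 0.15  ] [0.475  0.3756 0.37  ]
loupe [0.406  0.3239 0.035 ] slug [ 0.42   -0.3321  0.027 ]
```

Request:
{"method": "servo_tool", "body": {"slide": [[0,-32,0],[0,-32,0],[0,-32,0],[0,-32,0],[0,-32,0],[0,-32,0],[0,-32,0],[0,-30,0]], "spin": [0,0,0,0,0,0,0,0]}}

```text
t: 0.95
tcp_pos: [0.1193, 0.454, 0.2186]
tcp_rot: [0.402, 3.116, -0.0]
force: [0.4, 0.4, -0.2]
opening: 0.0928
finger_force: 0.0
```

Request:
{"method": "servo_tool", "body": {"slide": [[-29,-8,0],[-29,-8,0],[-29,-8,0],[-29,-8,0],[-29,-8,0],[-29,-8,0],[-29,-8,0],[-29,-8,0]], "spin": [0,0,0,0,0,0,0,0]}}

```text
t: 1.75
tcp_pos: [0.3287, 0.3339, 0.2186]
tcp_rot: [0.402, 3.116, -0.0]
force: [0.3, 0.5, 0.2]
opening: 0.0928
finger_force: 0.0
```

Request:
{"method": "servo_tool", "body": {"slide": [[-34,-36,0],[-34,-36,0],[-34,-36,0],[-34,-36,0],[-34,-36,0],[0,0,0],[0,0,0],[0,0,0]], "spin": [0,0,0,0,0,-0.133,-0.133,-0.133], "fingers": 60}}

```text
t: 2.55
tcp_pos: [0.4466, 0.1169, 0.2186]
tcp_rot: [0.23, -3.133, 0.0]
force: [-0.5, -0.1, 0.9]
opening: 0.0598
finger_force: 0.0
```

Run:
```python
from h import *
s=status.state(); c=grab('wrist','w1.png'); print(s['tcp_pos'],s['tcp_rot'],s['qpos'],-c[3].T@c[4],c[3][2])
```

```text
[0.44660738 0.11688054 0.21857446] [ 2.29724773e-01 -3.13312510e+00  1.32785354e-04] [-0.38638055  0.28667761  0.00930023  2.18363328 -0.00412527  0.67137734
  1.34294727] [0.37328189 0.10657569 0.3850134 ] [ 0.26049979  0.03897977 -0.9646867 ]
```

View pics/w1.png

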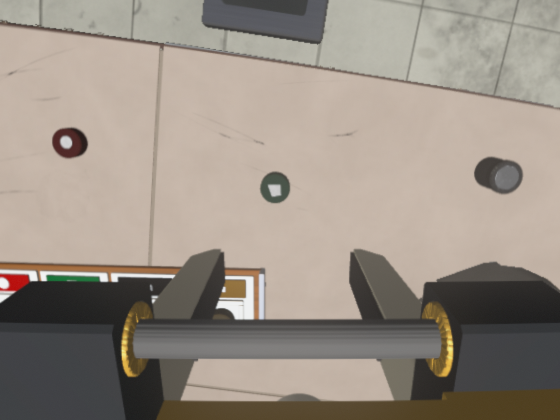

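The wrist view shows the green sample at about (275,187) and the red sample at (69,143). The rack labels run along the bottom left at rows 280–290.

```bash
cat >> h.py <<'E'
def blob(c,px,thr=75,r=28):
    u,v=px; m=np.zeros(c[0].shape[:2],np.uint8)
    g=(cv2.cvtColor(c[0],cv2.COLOR_RGB2GRAY)<thr).astype(np.uint8)
    m[max(v-r,0):v+r,max(u-r,0):u+r]=g[max(v-r,0):v+r,max(u-r,0):u+r]
    cs,_=cv2.findContours(m,cv2.RETR_EXTERNAL,cv2.CHAIN_APPROX_NONE)
    k=max(cs,key=cv2.contourArea); (x,y),(a,b),t=cv2.fitEllipse(k); return (x,y),(a,b)
def totool(d):
    R=Ro.from_rotvec(status.state()['tcp_rot']).as_matrix(); return np.round(R.T@np.array(d)*1000,1)
E
python3 - <<'E'
from h import *
c=grab('wrist'); p=status.state()['tcp_pos']
for n,px,z in(('green',(275,187),.009),('red',(69,143),.008)):
    b=blob(c,px); w=ray([b[0]],c,z)[0]; print(n,b,w,totool(np.r_[w[:2]-p[:2],0]))
c=grab('top'); hsv=cv2.cvtColor(c[0],cv2.COLOR_RGB2HSV)
for n,lo,hi in(('redlab',(170,120,90),(180,255,255)),('greenlab',(60,100,50),(85,255,200))):
    m=cv2.inRange(hsv,lo,hi); m[:190]=0;m[225:]=0;m[:,:240]=0;m[:,360:]=0
    ys,xs=np.nonzero(m); print(n,len(xs),xs.min(),xs.max(),ys.min(),ys.max(),ray([[(xs.min()+xs.max())/2,(ys.min()+ys.max())/2]],c,.017))
E
```

```text
green ((276.1445007324219, 180.92041015625), (15.31666088104248, 21.465822219848633)) [0.44510898 0.10661345 0.009     ] [  2.9 -10.2  -0. ]
red ((69.41336822509766, 139.58004760742188), (28.73050880432129, 33.898250579833984)) [ 0.43515107 -0.10593997  0.008     ] [  43.1 -219.2   -0. ]Traceback (most recent call last):
  File "<stdin>", line 8, in <module>
    return umr_minimum(a, axis, None, out, keepdims, initial, where)
ValueError: zero-size array to reduction operation minimum which has no identity
```

Run:
```python
from h import *
c=grab('wrist'); p=status.state()['tcp_pos']
for n,px,z in(('green',(275,187),.009),('red',(69,143),.008)):
  for thr in (95,110):
    b=blob(c,px,thr); w=ray([b[0]],c,z)[0]; print(n,b,w,totool(np.r_[w[:2]-p[:2],0]))
c=grab('top'); hsv=cv2.cvtColor(c[0],cv2.COLOR_RGB2HSV)
print(hsv[210,306:324].tolist(), hsv[206,331:349].tolist())
```

```text
green ((274.4921875, 187.1936798095703), (27.605783462524414, 29.30243492126465)) [0.45161955 0.10603975 0.009     ] [ -3.6 -11.9  -0. ]
green ((274.3621520996094, 187.13607788085938), (28.09052276611328, 30.09244155883789)) [0.45157841 0.10590006 0.009     ] [ -3.5 -12.   -0. ]
red ((68.95565795898438, 143.183837890625), (29.351133346557617, 34.61853790283203)) [ 0.43533438 -0.10597474  0.008     ] [  41.8 -219.7   -0. ]
red ((68.88182830810547, 143.22605895996094), (29.561002731323242, 34.88087463378906)) [ 0.43538704 -0.10605133  0.008     ] [  41.7 -219.8   -0. ]
[[66, 72, 153], [67, 77, 153], [67, 81, 152], [66, 76, 154], [66, 78, 154], [68, 75, 154], [66, 73, 154], [72, 32, 183], [77, 12, 185], [71, 19, 190], [68, 49, 161], [66, 67, 159], [68, 69, 160], [66, 65, 156], [66, 64, 167], [65, 63, 165], [66, 67, 161], [69, 60, 170]] [[1, 103, 196], [1, 104, 197], [0, 100, 196], [1, 100, 196], [2, 98, 197], [1, 92, 196], [2, 25, 200], [130, 4, 215], [128, 5, 215], [178, 24, 205], [1, 94, 195], [0, 92, 197], [1, 91, 197], [2, 95, 195], [1, 93, 197], [1, 95, 194], [2, 82, 193], [173, 11, 184]]
```

Request:
{"method": "servo_tool", "body": {"slide": [[-3.5,-12,30],[0,0,38],[0,0,38],[0,0,38],[0,0,30],[0,0,20],[0,0,12],[0,0,5.5]], "spin": [0,0,0,0,0,0,0,0]}}

```text
t: 3.6
tcp_pos: [0.4514, 0.1061, 0.0062]
tcp_rot: [0.222, -3.133, 0.001]
force: [-0.7, 0.9, 0.5]
opening: 0.0602
finger_force: 0.0
```

Request:
{"method": "servo_tool", "body": {"slide": [[0,0,0],[0,0,0],[0,0,0],[0,0,0],[0,0,0],[0,0,0],[0,0,0],[0,0,0]], "spin": [0,0,0,0,0,0,0,0], "fingers": 15, "grip_force": 15}}

```text
t: 4.4
tcp_pos: [0.4521, 0.1062, 0.0078]
tcp_rot: [-0.223, 3.132, 0.0]
force: [-0.5, -0.1, 7.9]
opening: 0.0296
finger_force: 15.0
```

Request:
{"method": "servo_tool", "body": {"slide": [[0,0,-4],[0,0,-12],[0,0,-25],[0,0,-25],[0,0,-20],[0,0,-10],[0,0,0],[0,0,0]], "spin": [0,0,0,0,0,0,0,0]}}

```text
t: 5.2
tcp_pos: [0.4515, 0.1061, 0.1031]
tcp_rot: [-0.223, 3.133, 0.0]
force: [0.2, -0.2, 0.1]
opening: 0.0293
finger_force: 15.0
```

Run:
```python
from h import *
s=status.state(); c=grab('wrist','w2.png'); print(s['tcp_pos'],s['force'],s['finger_force'])
```

```text
[0.45154797 0.10607855 0.10305592] [ 0.16889672 -0.22859114  0.09524271] 14.99999687075615
```

View pics/w2.png

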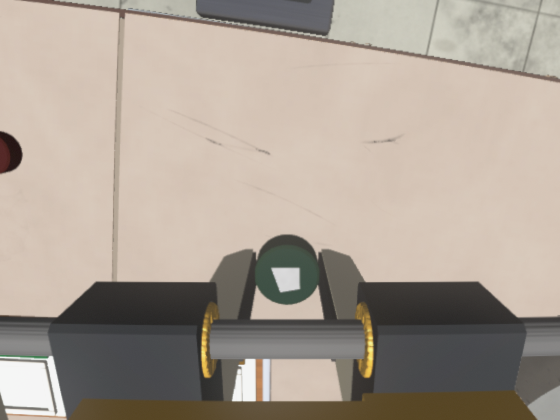

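Green is held level between the pads, with its top at about (288,270). Next I carry it over its slot.

Request:
{"method": "servo_tool", "body": {"slide": [[-12,-18,-5],[-22,-34,-5],[-22,-34,-5],[-22,-34,-5],[-22,-34,0],[-22,-34,0],[-15,-26,0],[-8,-16,0]], "spin": [0,0,0,0,0,0,0,0]}}

```text
t: 6.05
tcp_pos: [0.6284, -0.1035, 0.1214]
tcp_rot: [0.22, -3.132, 0.0]
force: [-0.4, -0.4, -0.6]
opening: 0.0296
finger_force: 15.0
```

Run:
```python
from h import *
s=status.state(); c=grab('wrist','w3.png'); np.savez('w3.npz',*c); print(s['tcp_pos'],s['tcp_rot'],s['force'],s['finger_force'])
```

```text
[ 0.62841575 -0.1034771   0.12144758] [ 2.19757911e-01 -3.13227564e+00  4.98441091e-04] [-0.44926423 -0.36432251 -0.63362327] 15.000223070383072
```

View pics/w3.png

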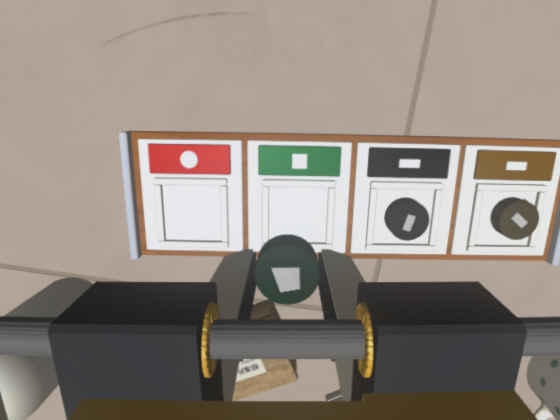

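The red label is at (190,159), green at (299,160), black at (408,162) and brown at (514,165). The green slot lies just ahead of the held sample.

Run:
```python
from h import *
d=np.load('w3.npz'); c=[d['arr_%d'%i] for i in range(5)]
hsv=cv2.cvtColor(c[0],cv2.COLOR_RGB2HSV); P=[]
for n,px in(('red',(190,159)),('green',(299,160)),('black',(408,162)),('brown',(514,165))):
    u,v=px; m=np.zeros(hsv.shape[:2],np.uint8); a=(slice(v-20,v+21),slice(u-48,min(u+49,560)))
    m[a]=((hsv[a][...,1]>90)|(hsv[a][...,2]<70))&(hsv[a][...,2]<230)
    m=cv2.morphologyEx(m,cv2.MORPH_OPEN,np.ones((5,5),np.uint8))
    k=max(cv2.findContours(m,0,1)[0],key=cv2.contourArea); r=cv2.minAreaRect(k); print(n,r); P.append(ray([r[0]],c,.017)[0])
P=np.array(P); print(P, np.linalg.norm(np.diff(P,axis=0),axis=1))
y=P[2]-P[0]; y/=np.linalg.norm(y); x=np.array([y[1],-y[0],0]); print('yaw',np.arctan2(-y[0],y[1]))
s=status.state(); p=s['tcp_pos']
for n,i in(('red',0),('green',1)):
    q=P[:3].mean(0)+y*.08*(i-1)+x*.041; print(n,q,totool(np.r_[q[:2]-p[:2],0]))
R=Ro.from_rotvec(s['tcp_rot']).as_matrix(); print('tool y yaw',np.arctan2(-R[0,1],R[1,1]))
b=blob(c,(288,270),90,45); print(b)
for z in(.11,.115,.12): print(z,ray([[288,281]],c,z))
```

```text
red ((188.5, 158.5), (29.0, 81.0), 90.0)
green ((298.8966369628906, 160.39292907714844), (80.25080871582031, 27.767656326293945), 1.0050859451293945)
black ((420.1606140136719, 162.52130126953125), (55.16484832763672, 26.824756622314453), 1.847610354423523)
brown ((514.5108032226562, 165.0771942138672), (78.64083099365234, 27.760107040405273), 1.468800663948059)
[[ 0.59910597 -0.17895583  0.017     ]
 [ 0.58936954 -0.09947542  0.017     ]
 [ 0.57830344 -0.01165186  0.017     ]
 [ 0.56981988  0.0588758   0.017     ]] [0.08007456 0.08851799 0.07103606]
yaw 0.12370483555671215
red [ 0.63948417 -0.17102406  0.017     ] [ -1.  -66.3   0.1]
green [ 0.62961301 -0.0916354   0.017     ] [-2.2 13.6 -0. ]
tool y yaw 0.13854079622933813
((286.2184753417969, 279.7388610839844), (82.83627319335938, 91.73468017578125))
0.11 [[ 0.64042717 -0.10050994  0.11      ]]
0.115 [[ 0.63803543 -0.10086831  0.115     ]]
0.12 [[ 0.63564369 -0.10122668  0.12      ]]
```

Request:
{"method": "servo_tool", "body": {"slide": [[-2,4,10],[-2,4,20],[0,0,20],[0,0,20],[0,0,12],[0,0,7],[0,0,3],[0,0,0]], "spin": [0,0,0,0,0,0,0,0]}}

```text
t: 6.9
tcp_pos: [0.6306, -0.0921, 0.0311]
tcp_rot: [0.224, -3.134, -0.0]
force: [0.7, -0.6, 0.1]
opening: 0.0297
finger_force: 15.0
```

Run:
```python
from h import *
s=status.state(); c=grab('wrist'); cv2.imwrite('pics/w4.png',cv2.resize(c[0][100:420,100:480,::-1],None,fx=1.8,fy=1.8)); print(s['tcp_pos'],s['force'],s['finger_force'])
```

```text
[ 0.63055243 -0.09214551  0.03114624] [ 0.72841932 -0.56266305  0.05393369] 14.99997764825821
```

View pics/w4.png

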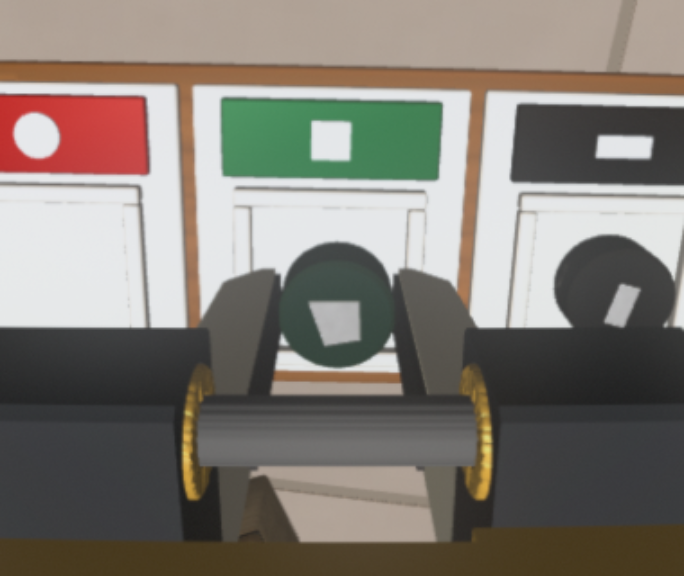

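The sample is over the green slot and about 2 mm too far to the right; I'll correct that and lower it.

Request:
{"method": "servo_tool", "body": {"slide": [[0,-1,2],[0,-1,2],[0,0,2],[0,0,1.5],[0,0,1],[0,0,0.7],[0,0,0.3],[0,0,0]], "spin": [0,0,0,0,0,0,0,0]}}

```text
t: 7.75
tcp_pos: [0.6309, -0.0945, 0.0219]
tcp_rot: [-0.223, 3.134, -0.0]
force: [-0.6, 0.6, 4.0]
opening: 0.0296
finger_force: 15.0
```

Request:
{"method": "servo_tool", "body": {"slide": [[0,0,0],[0,0,0],[0,0,0],[0,0,0],[0,0,0],[0,0,-3],[0,0,-10],[0,0,-20]], "spin": [0,0,0,0,0,0,0,0], "fingers": 48}}

```text
t: 8.55
tcp_pos: [0.6301, -0.0944, 0.0544]
tcp_rot: [0.223, -3.132, -0.001]
force: [0.7, 1.0, 0.5]
opening: 0.0483
finger_force: 0.0
```

Request:
{"method": "servo_tool", "body": {"slide": [[0,0,-25],[0,0,-25],[0,0,-15],[0,0,0],[30,0,0],[30,0,0],[0,0,0],[0,0,0]], "spin": [0,0,0,0,0,0,0,0]}}

```text
t: 9.35
tcp_pos: [0.5712, -0.1031, 0.1192]
tcp_rot: [0.223, -3.133, -0.0]
force: [0.1, 0.2, 0.3]
opening: 0.048
finger_force: 0.0
```

Run:
```python
from h import *
s=status.state(); c=grab('wrist','w5.png'); np.savez('w5.npz',*c); p=s['tcp_pos']; print(p,s['force'])
w=np.array([.4353,-.1060]); print('to red',totool(np.r_[w-p[:2],0]))
```

```text
[ 0.57124791 -0.10309629  0.11917067] [0.13523359 0.16610236 0.25803982]
to red [135.   16.4  -0. ]
```

View pics/w5.png

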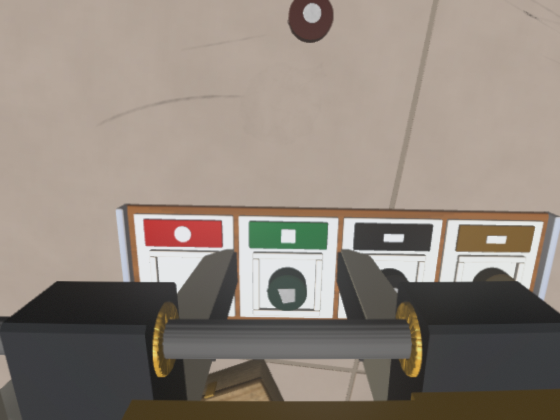

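Green stands centred in its slot at (288,289). Red is at (311,18); I'll go above it.

Request:
{"method": "servo_tool", "body": {"slide": [[10,1,0],[22,3,0],[25,3,0],[25,3,0],[25,3,0],[20,2.4,0],[8,1,0],[0,0,0]], "spin": [0,0,0,0,0,0,0,0], "fingers": 60}}

```text
t: 10.2
tcp_pos: [0.4351, -0.1059, 0.1197]
tcp_rot: [0.223, -3.133, -0.0]
force: [0.6, 0.2, 0.9]
opening: 0.0599
finger_force: 0.0
```

Run:
```python
from h import *
s=status.state(); c=grab('wrist','w6.png'); p=s['tcp_pos']; print(p)
g=(cv2.cvtColor(c[0],cv2.COLOR_RGB2GRAY)<75).astype(np.uint8); g[275:]=0
for k in cv2.findContours(g,0,1)[0]:
    if cv2.contourArea(k)>300:
        e=cv2.fitEllipse(k); w=ray([e[0]],c,.008)[0]; print(e,w,totool(np.r_[w[:2]-p[:2],0]))
```

```text
[ 0.43505761 -0.10592344  0.11965906]
((5.941949844360352, 146.37966918945312), (14.860411643981934, 34.75398254394531), 177.64254760742188) [ 0.41695736 -0.32221818  0.008     ] [  48.6 -211.5   -0. ]
((369.12701416015625, 9.651480674743652), (22.315227508544922, 131.51702880859375), 92.76483917236328) [ 0.28826853 -0.06965386  0.008     ] [ 1.402e+02  5.670e+01 -1.000e-01]
```

Run:
```python
from h import *
d=np.load('w5.npz'); c=[d['arr_%d'%i] for i in range(5)]
b=blob(c,(311,20),75,30); print(b, ray([b[0]],c,.008))
c=grab('top'); b=blob(c,(318,256),100,9); print(b,ray([b[0]],c,.008))
```

```text
((310.25067138671875, 18.79115104675293), (42.780799865722656, 44.840824127197266)) [[ 0.43622599 -0.10557739  0.008     ]]
((310.55322265625, 250.97532653808594), (1.6587564945220947, 9.117754936218262)) [[ 0.4538773  -0.08417118  0.008     ]]
```

Request:
{"method": "servo_tool", "body": {"slide": [[0,0,15],[0,0,25],[0,0,25],[0,0,20],[0,0,14],[0,0,8],[0,0,4],[0,0,1.5]], "spin": [0,0,0,0,0,0,0,0]}}

```text
t: 11.1
tcp_pos: [0.4368, -0.1059, 0.008]
tcp_rot: [0.224, -3.132, -0.001]
force: [0.1, 0.5, -0.5]
opening: 0.0596
finger_force: 0.0
```

Request:
{"method": "servo_tool", "body": {"slide": [[0,0,0],[0,0,0],[0,0,0],[0,0,0],[0,0,0],[0,0,0],[0,0,0],[0,0,0]], "spin": [0,0,0,0,0,0,0,0], "fingers": 15}}

```text
t: 11.9
tcp_pos: [0.4354, -0.106, 0.009]
tcp_rot: [0.223, -3.132, -0.001]
force: [0.5, -0.2, 1.6]
opening: 0.0291
finger_force: 15.0
```

Request:
{"method": "servo_tool", "body": {"slide": [[0,0,-4],[0,0,-12],[0,0,-25],[0,0,-25],[0,0,-25],[0,0,-15],[0,0,-7],[0,0,0]], "spin": [0,0,0,0,0,0,0,0]}}

```text
t: 12.7
tcp_pos: [0.4358, -0.1063, 0.1227]
tcp_rot: [0.223, -3.133, 0.0]
force: [0.2, -0.0, -0.9]
opening: 0.0293
finger_force: 15.0
```

Request:
{"method": "servo_tool", "body": {"slide": [[-14,-7,0],[-30,-15,0],[-32,-16,0],[-32,-16,0],[-32,-16,0],[-30,-15,0],[-16,-8,0],[-6,-3,0]], "spin": [0,0,0,0,0,0,0,0]}}

```text
t: 13.5
tcp_pos: [0.6402, -0.1742, 0.1195]
tcp_rot: [0.223, -3.13, -0.001]
force: [-0.8, 1.1, 0.1]
opening: 0.0294
finger_force: 15.0
```

Request:
{"method": "servo_tool", "body": {"slide": [[0,0,10],[0,0,20],[0,0,20],[0,0,18],[0,0,12],[0,0,7],[0,0,3],[0,0,0]], "spin": [0,0,0,0,0,0,0,0]}}

```text
t: 14.3
tcp_pos: [0.6389, -0.1737, 0.0314]
tcp_rot: [0.223, -3.131, -0.001]
force: [-0.2, 0.1, -0.3]
opening: 0.0293
finger_force: 15.0
```

Run:
```python
from h import *
s=status.state(); c=grab('wrist'); cv2.imwrite('pics/w7.png',cv2.resize(c[0][100:420,100:480,::-1],None,fx=1.8,fy=1.8)); print(s['tcp_pos'],s['force'],s['finger_force'],totool([.6398-s['tcp_pos'][0],-.1739-s['tcp_pos'][1],0]))
```

```text
[ 0.63886311 -0.17373708  0.03139347] [-0.2107185   0.11183099 -0.33677531] 14.999945014715195 [-0.9 -0.3 -0. ]
```

View pics/w7.png

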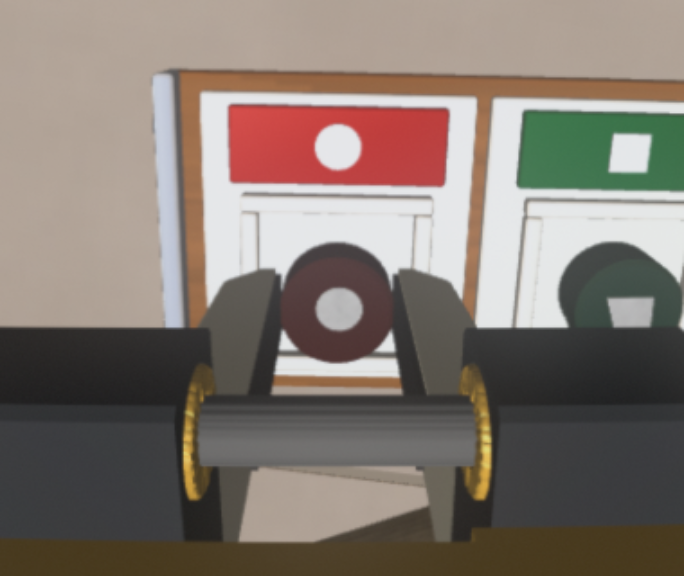

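Red is centred over its slot, and green is standing in the neighbouring one. I'll lower it.

Request:
{"method": "servo_tool", "body": {"slide": [[-0.5,0,2],[0,0,2],[0,0,1.8],[0,0,1.2],[0,0,0.8],[0,0,0.5],[0,0,0.3],[0,0,0]], "spin": [0,0,0,0,0,0,0,0]}}

```text
t: 15.15
tcp_pos: [0.6395, -0.1738, 0.0231]
tcp_rot: [0.223, -3.131, -0.0]
force: [-1.9, 0.3, 2.6]
opening: 0.0288
finger_force: 15.0
```

Request:
{"method": "servo_tool", "body": {"slide": [[0,0,0.3],[0,0,0.3],[0,0,0],[0,0,0],[0,0,0],[0,0,0],[0,0,0],[0,0,0]], "spin": [0,0,0,0,0,0,0,0]}}

```text
t: 15.95
tcp_pos: [0.6395, -0.1738, 0.023]
tcp_rot: [0.223, -3.131, -0.0]
force: [-3.3, 0.5, 9.7]
opening: 0.0293
finger_force: 15.0
```

Request:
{"method": "servo_tool", "body": {"slide": [[0,0,0],[0,0,0],[0,0,0],[0,0,0],[0,0,0],[0,0,-3],[0,0,-10],[0,0,-20]], "spin": [0,0,0,0,0,0,0,0], "fingers": 48}}

```text
t: 16.75
tcp_pos: [0.6388, -0.1735, 0.0549]
tcp_rot: [0.223, -3.129, -0.002]
force: [-0.7, -0.3, -0.5]
opening: 0.0477
finger_force: 0.0
```

Request:
{"method": "servo_tool", "body": {"slide": [[0,0,-25],[0,0,-25],[0,0,-15],[0,0,0],[30,0,0],[30,0,0],[0,0,0],[0,0,0]], "spin": [0,0,0,0,0,0,0,0]}}

```text
t: 17.55
tcp_pos: [0.58, -0.1824, 0.1198]
tcp_rot: [0.222, -3.131, -0.001]
force: [0.7, 0.1, -0.6]
opening: 0.0478
finger_force: 0.0
```

Run:
```python
from h import *
c=grab('wrist','w8.png'); print(status.state()['tcp_pos'])
```

```text
[ 0.58088646 -0.18216176  0.119966  ]
```

View pics/w8.png

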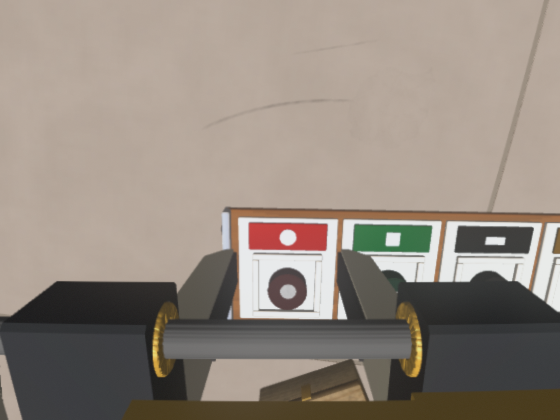

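Red is centred in its slot at (288,289), green is in its own slot, and the gripper is clear.

```bash
python3 -c "
from station import arm
print(arm.sign_off())"
```

```text
the job is handed in; nothing more can be done
None
```

The red and green samples are each set down in their own labelled slots, centred and face up in the last wrist views, and the job was handed in at about 17.6 s of the 54 s allowed; sign-off returned no verdict.

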